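# Let out the bench magnifier by one hole

## Robot

A 6-joint arm with a two-finger parallel gripper is mounted at the origin on a cart in front of the work surface, level with it; the furniture and walls round the work are solid. World frame = base frame: x ahead of the robot, y to its left, z up, the work surface at z = 0. Lengths are in m, angles in rad, forces in N, time in s.
With the tool pointing down it reaches from about 0.25 to 0.725 m from the base axis. Payload 4 kg.
Tool frame: the origin (TCP) lies midway between the tips of the shut fingers; the grasp point (between the pads) lies 19 mm behind it; z points along the fingers, y is the line along which they close (so a half turn about z gives the same grasp; the last joint's range is limited). The gripper opens to 85 mm and grips with 20 to 120 N. Pads are 22 mm wide; open, the fingers measure 114 mm over their backs; the gripper's body (76 mm by 85 mm) begins 54 mm behind the grasp point. The pads swing forward as they close: fully open they stand 13 mm farther back than shut.
Start: joints at [0, 0.241, 0.005, 1.335, 0, 1.571], TCP at [0.5, -0, 0.231] pointing down, gripper open.
Joint ranges: [-2.72, 2.72], [-1.05, 1.87], [-1.09, 1.28], [-1.99, 2.15], [-1.42, 1.44], [-3.14, 3.14]. Speed limits (rad/s): [2.79, 2.79, 3.14, 3.14, 3.14, 3.14].

## Interface

Orientations are given as a unit quaternion [x, y, z, w].
In Python, from workcell import bot gives the robot as it stands. The module is installed in compiled form; this text tells all that it offers.
- The arm moves only by the tool jog_arm, never from a script. Its argument "deltas" is a list of rows, each an object with "fingers": the opening, from 0 (shut) to 1 (fully open); "delta_pos": the shift along the tool's x, y, z normalised to -1 to 1, where 1 is 300 mm, a list of three; "yaw": the turn about the tool's z normalised to -1 to 1, where 1 is pi/4 rad. A call has 1 to 12 rows; each row is the pose to reach, as a shift and turn from the pose commanded when the call began, along the tool's axes at that moment; what a row does not reach only later rows make up. A row lasts 1/10 s, in which the tool goes at most 50 mm and 8.59 degrees, less where a joint would pass 70% of its speed; a pose out of reach is approached as far as the arm can. A call with a number of a shift or a turn outside -1 to 1 is refused whole. A call with a gripper value outside its range is refused whole. The fingers move at their own pace and stop on an object; the grip force is fixed at half the most. Time passes only in rows, so rows that repeat a pose let the fingers close. It gives the time, the measured TCP pose, the force, the opening and the grip force at its end, in the units of the state.
- bot.get_obs(): the state, without advancing time (a new reading comes with each control period).
- bot.camera(name): name is "scene" or "side" or "wrist"; returns a dict with "image" (420x560x3 uint8, red, green, blue), "range_z" (420x560 float32, m along the optical axis (not along the pixel's ray), 0 where there is no reading), "fx", "fy", "cx", "cy" (pixels), "rvec" (rotation vector, rad) and "tvec" (3), from world to camera coordinates, as OpenCV has them. Camera axes: x right, y down, z forward; pixel columns grow to the right and rows downward; lengths in m; the calibration is good to about 2 mm. A picture is of the moment at which its call begins.
- bot.job_done(): hands the job in; it is judged then, once.
The state is a dict: "clock": time; "joint_pos": joint angles; "joint_vel": joint speeds; "tau": joint torques, N m; "eef_pos": TCP position; "tool_rot": TCP orientation; "ft_force": force on the tool from outside, world axes, zero at the start; "ft_torque": the same for the moment, N m; "grip_width": finger opening in m; "grasp_force": force on a finger pad.
Only numpy, scipy, OpenCV 4.12 (cv2) and the standard library are available. Lean on these libraries where they do the work, as an engineer would, in place of code of your own. Each camera call takes 0.05 s, during which the arm holds its last target. There are 200 camera calls.

## Task

Get the bench magnifier ready to read the plate: press the spring button of its telescoping boom flush, push the outer tube out to the next hole so that the button springs fully out again, and fold the raised lens down until it is level. Do it gently, as with a thumb: never press or push on the magnifier with more than 25 N, and leave the plate, the two dropper bottles and the test cassette where they are.

Things in the scene. Friction and masses are not known exactly. Their poses are not given: they have to be found in the camera images.
- stand: Bench magnifier: grey foot 150 mm wide, post, black clamp block, level boom. Origin under the foot, on the post's axis; x along the boom towards the lens, z up; the boom lies over y = 0. The clamps are set by hand and firm, but not measured: boom axis 115 to 155 mm above the bench, button 104 to 124 mm from the post's axis. Feel or look for them.
- boom (a joint): m that the outer tube (26 mm square: top 13 mm above boom axis) is out along x; 0 at start. Three 14 mm holes in its top, 35 mm apart; the button starts in the outermost; next: 0.035. Slides at 2 to 4 N, stops dead at the snap. Black thumb collar on the tube, 12 mm long, 12 mm above its top: upright face, towards the post, 11 mm beyond the button at start. Tube top bare for 80 mm past the collar.
- button (a joint): Spring button: 12 mm steel dome on the fixed inner tube, pointing up through a hole of the outer tube; m pressed in. 0: out, 4 mm above the tube's top, locks the tube. 0.004: flush (4.5 N); then pushing the collar out with 4 to 8 N drives the tube's wall over it. 0.006: under the wall, trapped until the next hole comes.
- lens (a joint): Lens angle above level, rad: 0 level (its stop), 1 to 1.4 at start. Hinge pin on the boom axis 114 mm beyond the collar's thumb face, moving with the tube; folds outward and down along x. From the pin: lens centre 64 mm, rim 92 mm wide and 11 mm thick, flat tab (22 mm wide, 6 mm thick) on the far rim ends at 125 mm. Stiff: 1.5 N at the tab moves it; stays where left.
- glass_plate: Reaction plate, 172 x 136 x 10 mm, black grid with one yellow edge row, lying loose on the bench below the place where the lens belongs; origin at the centre of its underside. Must not be shifted.
- dropper_black: Small dropper bottle with a tall black bulb, 22 mm wide, 77 mm high, standing loose behind the boom (on the side away from the robot); origin at the centre of its underside. Must not be shifted.
- dropper_white: Small white dropper bottle, 28 mm wide, 60 mm high, standing loose behind the boom; origin at the centre of its underside. Must not be shifted.
- cassette: White test cassette, 21 x 70 x 5 mm, lying loose in front of the boom; origin at the centre of its underside. Must not be shifted.

How it is judged:
By the outcome, as a careful person would: the job done as asked, in the order asked, and still so for the second after the job is handed in, with the robot touching nothing.
It also fails if it takes over 51 s, if anything falls off the work surface, if the arm or the gripper's body presses on something with over 40 N, if the wrist force passes 120 N, or if a joint passes its speed limit or range.

## Working session

There is one attempt and no reset: what is moved stays moved. The work goes in short steps, Python scripts to look and compute and a tool call to move; the robot and the scene stay as the last step left them, time stands still between calls to the robot, and variables do not carry over. Pictures are saved under pics/ and viewed, at most 10 in all, crops included, and the job is handed in when it is done.

Besides the shell and the picture viewer there is one more tool, called after "Request:" as name(argument=value, ...), one argument or row to a line, values as JSON. jog_arm: Moves the arm, as the interface text tells. Scaled input: -1 to 1 covers 300 mm each way for a shift and pi/4 rad each way for a turn. Its arguments: {"type":"object","properties":{"deltas":{"type":"array","items":{"type":"object","properties":{"fingers":{"type":"number"},"delta_pos":{"type":"array","items":{"type":"number"}},"yaw":{"type":"number"}}}}},"required":["deltas"]}

```bash
mkdir -p pics
cat > h.py <<'E'
import numpy as np, cv2
from workcell import bot
def cap(n):
    c=bot.camera(n); R,_=cv2.Rodrigues(np.array(c['rvec'],float)); c['R']=R; c['t']=np.array(c['tvec'],float).ravel(); return c
def pts(c):
    z=c['range_z']; v,u=np.mgrid[:z.shape[0],:z.shape[1]]
    P=np.stack([(u-c['cx'])/c['fx']*z,(v-c['cy'])/c['fy']*z,z],-1)
    W=(P-c['t'])@c['R']; W[z==0]=np.nan; return W
E
python3 - <<'E'
from h import *
o=bot.get_obs(); print(o['clock'],o['eef_pos'],o['tool_rot'],o['ft_force'])
ims=[]
for n in ['scene','side']:
    c=cap(n); np.save(n+'.npy',pts(c)); cv2.imwrite(f'pics/{n}.png',c['image'][:,:,::-1]); print(n,c['fx'],-c['R'].T@c['t'],c['R'][2])
E
```

```text
0.0 [4.99352227e-01 1.09575497e-05 2.30427508e-01] [ 0.70709868  0.7071141  -0.00073895 -0.00074305] [-1.09812555 -0.48948467  0.54708621]
scene 436.2089854642364 [-0.02697024 -0.62481365  0.72442755] [ 0.56470093  0.56870925 -0.59806575]
side 430.94151457862586 [ 0.12808661 -0.43434143  0.76187739] [ 0.4914914   0.42300814 -0.76124918]
```

View pics/scene.png

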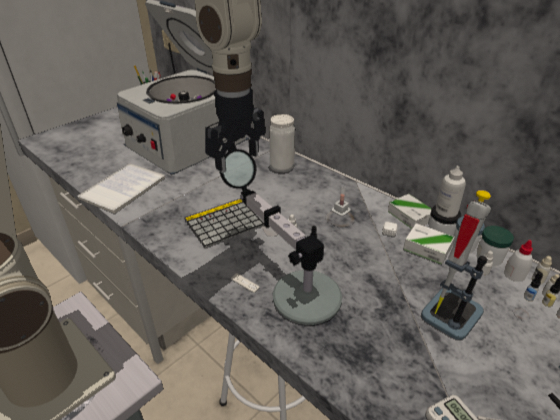

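View pics/side.png

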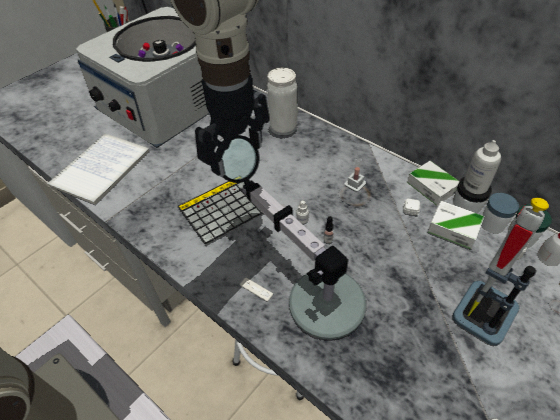

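The side view shows the foot at about (327,303), clamp (330,263), collar (283,215), hinge (252,190), lens (240,158) beside the gripper. The boom top with holes runs between (270,203) and (320,245).

Run:
```python
from h import *
W=np.load('side.npy'); im=cv2.imread('pics/side.png')
cv2.imwrite('pics/crop.png',cv2.resize(im[120:290,170:370],None,fx=3.5,fy=3.5,interpolation=cv2.INTER_CUBIC))
for n in ['side','scene']:
    W=np.load(n+'.npy'); im=cv2.imread(f'pics/{n}.png').astype(int)
    # foot: circle fit on low points with greenish gray
    reg=W[...,2]
    m=(np.abs(reg-np.nanmedian(reg[295:330,300:355] if n=='side' else reg[290:310,280:295]))<.003)
    lab,k=cv2.connectedComponents(m.astype(np.uint8))[::-1][0],0
    s=lab[320,330] if n=='side' else lab[305,290]
    p=W[lab==s]; print(n,'foot z',p[:,2].mean(),len(p),cv2.minEnclosingCircle(p[:,:2].astype(np.float32)))
W=np.load('side.npy')
for u,v in [(283,215),(283,225),(300,231),(312,242),(292,224),(268,203),(262,198),(330,255),(330,265),(252,190),(240,158),(228,165),(250,150),(240,140)]:
    print((u,v),W[v,u].round(4))
```

```text
side foot z 0.019859260484754542 2162 ((0.48205283284187317, -0.22168199717998505), 0.07110589742660522)
scene foot z 0.01813504255590134 1791 ((0.48099303245544434, -0.22373680770397186), 0.07216695696115494)
(283, 215) [ 0.5041 -0.0956  0.1584]
(283, 225) [ 0.4934 -0.1042  0.1463]
(300, 231) [ 0.5004 -0.1384  0.1491]
(312, 242) [ 0.4927 -0.1715  0.1522]
(292, 224) [ 0.5015 -0.119   0.1529]
(268, 203) [ 0.5123 -0.0515  0.153 ]
(262, 198) [ 0.515  -0.0338  0.1525]
(330, 255) [ 0.4867 -0.2143  0.1581]
(330, 265) [ 0.4689 -0.2271  0.1608]
(252, 190) [ 0.5174 -0.0056  0.1541]
(240, 158) [0.5362 0.0382 0.1991]
(228, 165) [0.5103 0.0455 0.1955]
(250, 150) [0.5646 0.0382 0.1998]
(240, 140) [0.5556 0.0534 0.223 ]
```

View pics/crop.png

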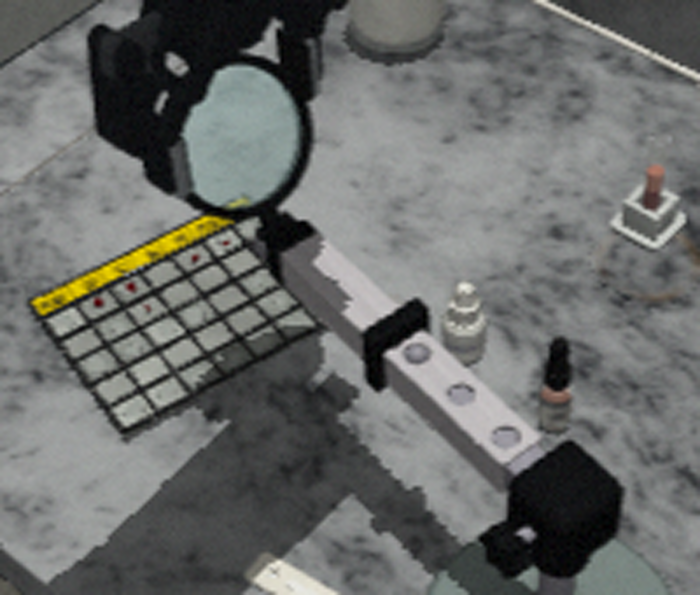

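The crop shows the three holes at crop px (415,352) (holding the button, right beside the collar), (460,393) and (507,435). That is (288.6,220.6), (301.4,232.3), (314.9,244.3) in the full picture.

Run:
```python
from h import *
W={n:np.load(n+'.npy') for n in('side','scene')}
post=np.array([.4815,-.2225])
for n in W:
    im=cv2.imread(f'pics/{n}.png').astype(int); P=W[n]
    m=(P[...,2]>.142)&(P[...,2]<.17)&(P[...,1]>-.18)&(P[...,1]<-.02)&(np.abs(P[...,0]-.505)<.04)
    t=m&(im.sum(2)>330); p=P[t]; z=np.median(p[:,2][p[:,2]>np.percentile(p[:,2],50)])
    top=p[np.abs(p[:,2]-z)<.004]
    d=cv2.fitLine(top[:,:2].astype(np.float32),cv2.DIST_L2,0,.01,.01).ravel()
    print(n,len(top),'z',z,'line',d,'yaw',np.degrees(np.arctan2(d[0],d[1])), 'x at y=-.1',d[2]+d[0]/d[1]*(-.1-d[3]))
    b=m&(im.sum(2)<180); q=P[b]; q=q[q[:,2]>.16]; print(' collar',len(q),q.mean(0) if len(q) else 0, np.percentile(q,[5,50,95],axis=0).round(4).tolist())
    L=P[(P[...,2]>.17)&(P[...,2]<.27)&(P[...,1]>.01)&(P[...,1]<.09)&(im[...,0]>im[...,2]+5)&(im.sum(2)>300)]
    if len(L):
        c=L.mean(0); u,s,v=np.linalg.svd(L-c,full_matrices=0); print(' lens',len(L),c,'normal',v[2],s)
c=cap('side'); C=-c['R'].T@c['t']
for zt in(.153,):
  h=[]
  for u,v in [(288.6,220.6),(301.4,232.3),(314.9,244.3)]:
    r=c['R'].T@np.array([(u-c['cx'])/c['fx'],(v-c['cy'])/c['fy'],1]); h.append((C+r*(zt-C[2])/r[2])[:2])
  h=np.array(h); print(zt,h,np.linalg.norm(np.diff(h,axis=0),axis=1),np.linalg.norm(h-post,axis=1))
```

```text
side 778 z 0.15281865086495144 line [ 0.22470501  0.9744268   0.5045611  -0.11164206] yaw 12.985533 x at y=-.1 0.50724584
 collar 109 [ 0.50564409 -0.09377442  0.1635631 ] [[0.4899, -0.0993, 0.1614], [0.5055, -0.0942, 0.1637], [0.5215, -0.0875, 0.1654]]
 lens 946 [0.53498042 0.0416505  0.19795561] normal [-0.15926273 -0.86344691  0.4786385 ] [0.59553763 0.50388374 0.04698373]
scene 426 z 0.15174207473617457 line [ 0.22755441  0.9737654   0.50407803 -0.11508385] yaw 13.1531315 x at y=-.1 0.50760293
 collar 65 [ 0.50510501 -0.09575955  0.16261577] [[0.4887, -0.102, 0.1605], [0.5061, -0.096, 0.1627], [0.5215, -0.0897, 0.1645]]
0.153 [[ 0.50367286 -0.10916929]
 [ 0.49727037 -0.14409811]
 [ 0.49140635 -0.1788081 ]] [0.03551076 0.03520185] [0.11547937 0.07997225 0.04480087]
```

Request:
jog_arm(
  deltas=[
    {"fingers": 0, "delta_pos": [-0.12, 0.003, 0], "yaw": 0.1},
    {"fingers": 0, "delta_pos": [-0.25, 0.007, 0], "yaw": 0.2311},
    {"fingers": 0, "delta_pos": [-0.3733, 0.0097, 0], "yaw": 0.2311},
    {"fingers": 0, "delta_pos": [-0.3733, 0.0097, 0], "yaw": 0.2311},
    {"fingers": 0, "delta_pos": [-0.3733, 0.0097, 0], "yaw": 0.2311},
    {"fingers": 0, "delta_pos": [-0.3733, 0.0097, 0.1], "yaw": 0.2311},
    {"fingers": 0, "delta_pos": [-0.3733, 0.0097, 0.18], "yaw": 0.2311},
    {"fingers": 0, "delta_pos": [-0.3733, 0.0097, 0.21], "yaw": 0.2311},
    {"fingers": 0, "delta_pos": [-0.3733, 0.0097, 0.21], "yaw": 0.2311},
    {"fingers": 0, "delta_pos": [-0.3733, 0.0097, 0.21], "yaw": 0.2311},
  ],
)

```text
clock: 1.15
eef_pos: [0.5035, -0.1114, 0.1691]
tool_rot: [0.768, 0.641, 0.0, 0.0]
ft_force: [-0.1, -1.2, 0.8]
grip_width: 0.0
grasp_force: 0.0
```

Run:
```python
from h import *
o=bot.get_obs(); print(o)
a=cap('side')['image'][150:290,230:370,::-1]; b=cap('wrist')['image'][:,:,::-1]
cv2.imwrite('pics/two.png',np.hstack([cv2.resize(a,(420,420),interpolation=2),b[:, 90:470]]))
```

```text
{'clock': 1.15, 'joint_pos': array([-2.17831996e-01,  3.05862432e-01, -7.22474412e-02,  1.19166477e+00,
        1.10098696e-04,  1.53333356e+00]), 'joint_vel': array([-0.0074957 , -0.01022282,  0.01772871, -0.00107768,  0.0006566 ,
       -0.00099564]), 'tau': array([ 3.62228102e-02, -3.85272861e+01,  2.35142273e+01,  2.94409599e-02,
        2.55371793e-03,  1.17435211e-03]), 'eef_pos': array([ 0.50348184, -0.11140851,  0.16914891]), 'tool_rot': array([7.67916812e-01, 6.40549378e-01, 3.55860185e-04, 3.70608910e-04]), 'ft_force': array([-0.13134163, -1.24872662,  0.81811068]), 'ft_torque': array([-0.02667324, -0.0146997 , -0.05063682]), 'grasp_force': 0.0, 'grip_width': 2.958122233660917e-05}
```

View pics/two.png

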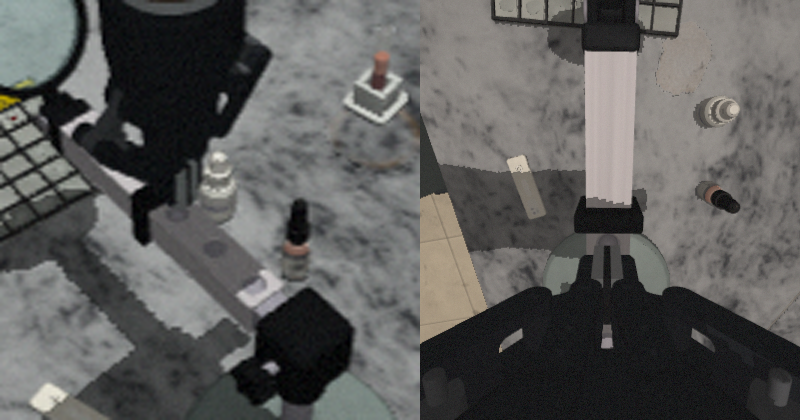

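The left half shows the shut tips over the button, next to the collar at about (150,215). The right half (wrist) shows the boom straight ahead, with the tips at (607,255) behind the collar at (609,215).

Request:
jog_arm(
  deltas=[
    {"fingers": 0, "delta_pos": [0, 0, 0.015], "yaw": 0},
    {"fingers": 0, "delta_pos": [0, 0, 0.027], "yaw": 0},
    {"fingers": 0, "delta_pos": [0, 0, 0.033], "yaw": 0},
    {"fingers": 0, "delta_pos": [0, 0, 0.033], "yaw": 0},
  ],
)

```text
clock: 1.65
eef_pos: [0.5026, -0.112, 0.158]
tool_rot: [0.768, 0.64, -0.0, -0.0]
ft_force: [0.3, 0.7, 0.8]
grip_width: 0.0002
grasp_force: 0.0
```

Request:
jog_arm(
  deltas=[
    {"fingers": 0, "delta_pos": [0, 0, 0.004], "yaw": 0},
    {"fingers": 0, "delta_pos": [0, 0, 0.007], "yaw": 0},
    {"fingers": 0, "delta_pos": [0, 0, 0.007], "yaw": 0},
  ],
)

```text
clock: 1.95
eef_pos: [0.5028, -0.112, 0.1562]
tool_rot: [0.768, 0.64, -0.0, -0.0]
ft_force: [-0.4, -0.6, -0.7]
grip_width: 0.0002
grasp_force: 0.0
```

Request:
jog_arm(
  deltas=[
    {"fingers": 0, "delta_pos": [0, 0, 0.004], "yaw": 0},
    {"fingers": 0, "delta_pos": [0, 0, 0.004], "yaw": 0},
  ],
)

```text
clock: 2.15
eef_pos: [0.5031, -0.112, 0.1553]
tool_rot: [0.768, 0.64, 0.0, 0.0]
ft_force: [-0.6, 0.3, 1.8]
grip_width: 0.0001
grasp_force: 0.9
```

Request:
jog_arm(
  deltas=[
    {"fingers": 0, "delta_pos": [0, 0, 0.004], "yaw": 0},
    {"fingers": 0, "delta_pos": [0, 0, 0.004], "yaw": 0},
  ],
)

```text
clock: 2.35
eef_pos: [0.5031, -0.1121, 0.1541]
tool_rot: [0.768, 0.64, 0.0, 0.0]
ft_force: [-0.2, 0.4, 1.5]
grip_width: -0.0
grasp_force: 1.2
```

Request:
jog_arm(
  deltas=[
    {"fingers": 0, "delta_pos": [0, 0, 0.004], "yaw": 0},
    {"fingers": 0, "delta_pos": [0, 0, 0.004], "yaw": 0},
  ],
)

```text
clock: 2.55
eef_pos: [0.5031, -0.112, 0.1529]
tool_rot: [0.768, 0.64, 0.0, 0.0]
ft_force: [-0.6, 0.1, 3.9]
grip_width: 0.0001
grasp_force: 1.6
```

Request:
jog_arm(
  deltas=[
    {"fingers": 0, "delta_pos": [0, 0, 0.003], "yaw": 0},
    {"fingers": 0, "delta_pos": [0, 0, 0.003], "yaw": 0},
  ],
)

```text
clock: 2.75
eef_pos: [0.5031, -0.112, 0.1519]
tool_rot: [0.768, 0.64, 0.0, 0.0]
ft_force: [0.3, -0.3, 3.7]
grip_width: 0.0
grasp_force: 1.8
```

Request:
jog_arm(
  deltas=[
    {"fingers": 0, "delta_pos": [0, 0, 0.002], "yaw": 0},
    {"fingers": 0, "delta_pos": [0, 0, 0.002], "yaw": 0},
  ],
)

```text
clock: 2.95
eef_pos: [0.5031, -0.112, 0.1514]
tool_rot: [0.768, 0.64, 0.0, 0.0]
ft_force: [0.4, 0.9, 4.5]
grip_width: -0.0002
grasp_force: 2.1
```

Request:
jog_arm(
  deltas=[
    {"fingers": 0, "delta_pos": [0, 0, 0.002], "yaw": 0},
    {"fingers": 0, "delta_pos": [0, 0, 0.002], "yaw": 0},
  ],
)

```text
clock: 3.15
eef_pos: [0.5032, -0.112, 0.1512]
tool_rot: [0.768, 0.64, 0.0, 0.0]
ft_force: [-1.3, 1.9, 6.8]
grip_width: 0.0002
grasp_force: 3.2
```

Request:
jog_arm(
  deltas=[
    {"fingers": 0, "delta_pos": [0.003, 0, 0], "yaw": 0},
    {"fingers": 0, "delta_pos": [0.006, 0, 0], "yaw": 0},
    {"fingers": 0, "delta_pos": [0.008, 0, 0], "yaw": 0},
    {"fingers": 0, "delta_pos": [0.008, 0, 0], "yaw": 0},
  ],
)

```text
clock: 3.55
eef_pos: [0.5036, -0.1106, 0.1512]
tool_rot: [0.768, 0.64, -0.0, 0.001]
ft_force: [0.1, -2.8, 5.8]
grip_width: -0.0004
grasp_force: 3.0
```

Request:
jog_arm(
  deltas=[
    {"fingers": 0, "delta_pos": [0.003, 0, 0], "yaw": 0},
    {"fingers": 0, "delta_pos": [0.003, 0, 0], "yaw": 0},
  ],
)

```text
clock: 3.75
eef_pos: [0.5038, -0.1097, 0.1512]
tool_rot: [0.768, 0.64, -0.0, 0.001]
ft_force: [-0.1, -2.8, 6.5]
grip_width: 0.0001
grasp_force: 2.9
```

Request:
jog_arm(
  deltas=[
    {"fingers": 0, "delta_pos": [0.003, 0, 0], "yaw": 0},
    {"fingers": 0, "delta_pos": [0.003, 0, 0], "yaw": 0},
  ],
)

```text
clock: 3.95
eef_pos: [0.504, -0.109, 0.1512]
tool_rot: [0.769, 0.64, -0.0, 0.001]
ft_force: [-0.2, -1.9, 5.8]
grip_width: -0.0006
grasp_force: 3.4
```

Request:
jog_arm(
  deltas=[
    {"fingers": 0, "delta_pos": [0.003, 0, 0], "yaw": 0},
    {"fingers": 0, "delta_pos": [0.003, 0, 0], "yaw": 0},
  ],
)

```text
clock: 4.15
eef_pos: [0.5041, -0.1082, 0.1512]
tool_rot: [0.769, 0.64, -0.001, 0.001]
ft_force: [-1.4, -2.9, 5.4]
grip_width: -0.0004
grasp_force: 3.3
```

Request:
jog_arm(
  deltas=[
    {"fingers": 0, "delta_pos": [0.003, 0, 0], "yaw": 0},
    {"fingers": 0, "delta_pos": [0.003, 0, 0], "yaw": 0},
  ],
)

```text
clock: 4.35
eef_pos: [0.5043, -0.1073, 0.1511]
tool_rot: [0.769, 0.64, -0.001, 0.001]
ft_force: [-1.4, -2.5, 5.8]
grip_width: 0.0004
grasp_force: 3.4
```

Request:
jog_arm(
  deltas=[
    {"fingers": 0, "delta_pos": [0.004, 0, 0], "yaw": 0},
    {"fingers": 0, "delta_pos": [0.004, 0, 0], "yaw": 0},
  ],
)

```text
clock: 4.55
eef_pos: [0.5045, -0.1062, 0.1511]
tool_rot: [0.769, 0.64, -0.001, 0.001]
ft_force: [-1.0, -2.2, 5.6]
grip_width: -0.0
grasp_force: 3.5
```

Run:
```python
from h import *
o=bot.get_obs(); print(o['eef_pos'],o['ft_force'])
for n in['side','scene']:
    c=cap(n);P=pts(c);im=c['image'].astype(int)
    m=(P[...,2]>.158)&(P[...,2]<.17)&(P[...,1]>-.12)&(P[...,1]<-.06)&(np.abs(P[...,0]-.505)<.04)&(im.sum(2)<180)
    q=P[m]; print(n,len(q),np.percentile(q,[5,50,95],axis=0).round(4).tolist())
    L=P[(P[...,2]>.17)&(P[...,2]<.27)&(P[...,1]>.01)&(P[...,1]<.09)&(im[...,2]>im[...,0]+5)&(im.sum(2)>300)]
    print(len(L),L.mean(0))
    cv2.imwrite(f'pics/{n}2.png',cv2.resize(c['image'][170:260,250:340,::-1],(600,600),interpolation=2))
```

```text
[ 0.50447448 -0.10616932  0.15110533] [-1.00490559 -2.17355703  5.60360094]
side 50 [[0.4894, -0.1158, 0.1593], [0.4921, -0.1049, 0.1633], [0.5031, -0.0866, 0.1696]]
1063 [0.53311056 0.04636832 0.19984822]
scene 58 [[0.4883, -0.1176, 0.159], [0.4918, -0.1037, 0.1632], [0.5116, -0.0864, 0.1693]]
1 [0.57078531 0.03951533 0.20071142]
```

View pics/side2.png

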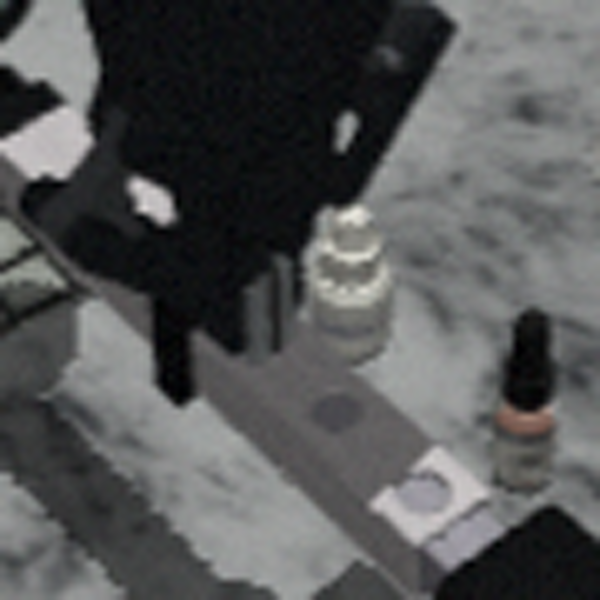

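The tips are at about (265,320), just behind the collar (175,350). The middle hole is at (337,412), about 1 px outward of its earlier place, so the tube has begun to move.

Request:
jog_arm(
  deltas=[
    {"fingers": 0, "delta_pos": [0.003, 0, 0], "yaw": 0},
    {"fingers": 0, "delta_pos": [0.006, 0, 0], "yaw": 0},
  ],
)

```text
clock: 4.85
eef_pos: [0.5047, -0.1051, 0.1511]
tool_rot: [0.769, 0.64, -0.001, 0.002]
ft_force: [-0.2, -5.5, 5.0]
grip_width: 0.0
grasp_force: 3.3
```

Request:
jog_arm(
  deltas=[
    {"fingers": 0, "delta_pos": [0.003, 0, 0], "yaw": 0},
    {"fingers": 0, "delta_pos": [0.006, 0, 0], "yaw": 0},
  ],
)

```text
clock: 5.05
eef_pos: [0.5049, -0.1041, 0.151]
tool_rot: [0.769, 0.639, -0.002, 0.002]
ft_force: [-1.5, -6.2, 4.9]
grip_width: 0.0003
grasp_force: 3.7
```

Request:
jog_arm(
  deltas=[
    {"fingers": 0, "delta_pos": [0.003, 0, 0], "yaw": 0},
    {"fingers": 0, "delta_pos": [0.006, 0, 0], "yaw": 0},
  ],
)

```text
clock: 5.25
eef_pos: [0.5054, -0.1009, 0.1511]
tool_rot: [0.769, 0.64, -0.0, 0.001]
ft_force: [-0.5, -2.4, 5.1]
grip_width: 0.0003
grasp_force: 3.4
```

Request:
jog_arm(
  deltas=[
    {"fingers": 0, "delta_pos": [0.005, 0, 0], "yaw": 0},
    {"fingers": 0, "delta_pos": [0.01, 0, 0], "yaw": 0},
    {"fingers": 0, "delta_pos": [0.015, 0, 0], "yaw": 0},
    {"fingers": 0, "delta_pos": [0.02, 0, 0], "yaw": 0},
    {"fingers": 0, "delta_pos": [0.025, 0, 0], "yaw": 0},
    {"fingers": 0, "delta_pos": [0.03, 0, 0], "yaw": 0},
    {"fingers": 0, "delta_pos": [0.035, 0, 0], "yaw": 0},
    {"fingers": 0, "delta_pos": [0.04, 0, 0], "yaw": 0},
    {"fingers": 0, "delta_pos": [0.045, 0, 0], "yaw": 0},
    {"fingers": 0, "delta_pos": [0.05, 0, 0], "yaw": 0},
  ],
)

```text
clock: 6.25
eef_pos: [0.5084, -0.0851, 0.1509]
tool_rot: [0.768, 0.64, 0.0, 0.001]
ft_force: [0.5, -2.6, 4.7]
grip_width: 0.0002
grasp_force: 3.7
```

Request:
jog_arm(
  deltas=[
    {"fingers": 0, "delta_pos": [0.003, 0, 0], "yaw": 0},
    {"fingers": 0, "delta_pos": [0.006, 0, 0], "yaw": 0},
    {"fingers": 0, "delta_pos": [0.009, 0, 0], "yaw": 0},
    {"fingers": 0, "delta_pos": [0.012, 0, 0], "yaw": 0},
  ],
)

```text
clock: 6.65
eef_pos: [0.5091, -0.081, 0.1508]
tool_rot: [0.768, 0.64, 0.001, 0.0]
ft_force: [2.2, -0.9, 5.2]
grip_width: -0.0001
grasp_force: 3.4
```

Request:
jog_arm(
  deltas=[
    {"fingers": 0, "delta_pos": [0.003, 0, 0], "yaw": 0},
    {"fingers": 0, "delta_pos": [0.006, 0, 0], "yaw": 0},
    {"fingers": 0, "delta_pos": [0.009, 0, 0], "yaw": 0},
    {"fingers": 0, "delta_pos": [0.012, 0, 0], "yaw": 0},
  ],
)

```text
clock: 7.05
eef_pos: [0.5098, -0.0767, 0.1508]
tool_rot: [0.768, 0.64, 0.001, -0.0]
ft_force: [2.9, 2.3, 5.2]
grip_width: -0.0
grasp_force: 2.4
```

Request:
jog_arm(
  deltas=[
    {"fingers": 0, "delta_pos": [0.003, 0, 0], "yaw": 0},
    {"fingers": 0, "delta_pos": [0.006, 0, 0], "yaw": 0},
  ],
)

```text
clock: 7.25
eef_pos: [0.5098, -0.0761, 0.1507]
tool_rot: [0.768, 0.64, -0.0, 0.001]
ft_force: [2.5, -1.1, 5.3]
grip_width: -0.0001
grasp_force: 2.5
```

Request:
jog_arm(
  deltas=[
    {"fingers": 0, "delta_pos": [0.003, 0, 0], "yaw": 0},
    {"fingers": 0, "delta_pos": [0.005, 0, 0], "yaw": 0},
  ],
)

```text
clock: 7.45
eef_pos: [0.5099, -0.0752, 0.1507]
tool_rot: [0.768, 0.64, -0.0, 0.001]
ft_force: [2.8, -2.3, 4.9]
grip_width: -0.0001
grasp_force: 2.7
```

Request:
jog_arm(
  deltas=[
    {"fingers": 0, "delta_pos": [0.003, 0, 0], "yaw": 0},
    {"fingers": 0, "delta_pos": [0.005, 0, 0], "yaw": 0},
  ],
)

```text
clock: 7.65
eef_pos: [0.5102, -0.0735, 0.1507]
tool_rot: [0.768, 0.64, -0.0, 0.0]
ft_force: [2.7, -4.6, 5.6]
grip_width: -0.0002
grasp_force: 3.1
```

Run:
```python
from h import *
o=bot.get_obs(); print(o['eef_pos'],o['ft_force'])
a=[]
for n,(u,v) in {'side':(240,160),'scene':(230,160)}.items():
    c=cap(n); a.append(cv2.resize(c['image'][v:v+100,u:u+100,::-1],(400,400),interpolation=2))
cv2.imwrite('pics/s3.png',np.hstack(a))
```

```text
[ 0.51017168 -0.073506    0.15066593] [ 2.73095581 -4.55936519  5.56929666]
```

View pics/s3.png

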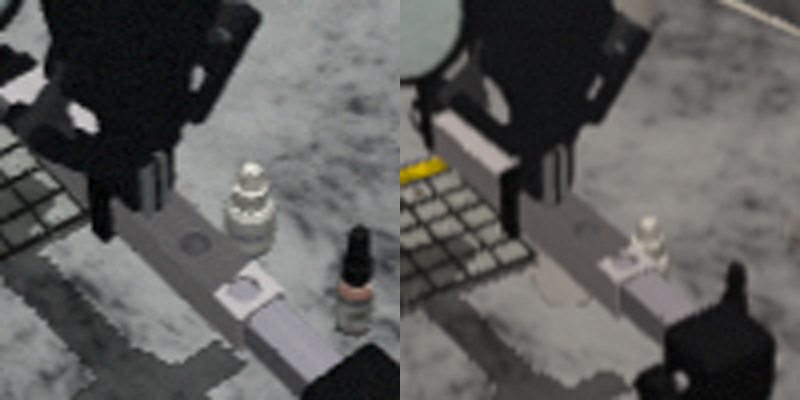

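The tube end is out beyond the clamp. The middle hole is at (195,243), i.e. full px (288.7,220.8), where the button was at the start. I'll confirm the dead stop by feel.

Request:
jog_arm(
  deltas=[
    {"fingers": 0, "delta_pos": [0.003, 0, 0], "yaw": 0},
    {"fingers": 0, "delta_pos": [0.003, 0, 0], "yaw": 0},
  ],
)

```text
clock: 7.95
eef_pos: [0.5102, -0.0732, 0.1506]
tool_rot: [0.769, 0.64, -0.001, 0.001]
ft_force: [2.8, -5.5, 5.1]
grip_width: -0.0
grasp_force: 3.7
```

Request:
jog_arm(
  deltas=[
    {"fingers": 0, "delta_pos": [0.003, 0, 0], "yaw": 0},
    {"fingers": 0, "delta_pos": [0.003, 0, 0], "yaw": 0},
  ],
)

```text
clock: 8.15
eef_pos: [0.5102, -0.073, 0.1506]
tool_rot: [0.769, 0.64, -0.001, 0.001]
ft_force: [2.9, -6.6, 4.7]
grip_width: -0.0001
grasp_force: 4.4
```

Request:
jog_arm(
  deltas=[
    {"fingers": 0, "delta_pos": [0.003, 0, 0], "yaw": 0},
    {"fingers": 0, "delta_pos": [0.006, 0, 0], "yaw": 0},
    {"fingers": 0, "delta_pos": [0.006, 0, 0], "yaw": 0},
  ],
)

```text
clock: 8.45
eef_pos: [0.5102, -0.0727, 0.1505]
tool_rot: [0.769, 0.639, -0.003, 0.002]
ft_force: [2.1, -11.2, 4.6]
grip_width: 0.0001
grasp_force: 5.7
```

Request:
jog_arm(
  deltas=[
    {"fingers": 0, "delta_pos": [-0.01, 0, 0], "yaw": 0},
    {"fingers": 0, "delta_pos": [-0.012, 0, -0.03], "yaw": 0},
    {"fingers": 0, "delta_pos": [-0.012, 0, -0.1], "yaw": 0},
    {"fingers": 0, "delta_pos": [-0.012, 0, -0.22], "yaw": 0},
    {"fingers": 0, "delta_pos": [-0.012, 0, -0.34], "yaw": 0},
    {"fingers": 0, "delta_pos": [-0.012, 0, -0.45], "yaw": 0},
    {"fingers": 0, "delta_pos": [-0.012, 0, -0.45], "yaw": 0},
  ],
)

```text
clock: 9.15
eef_pos: [0.5107, -0.0721, 0.2898]
tool_rot: [0.768, 0.64, 0.002, 0.001]
ft_force: [0.0, 0.1, 0.7]
grip_width: -0.0001
grasp_force: 0.0
```

Run:
```python
from h import *
o=bot.get_obs(); print(o['clock'],o['eef_pos'],o['ft_force'])
d=np.array([.1805,.9836]);post=np.array([.4815,-.2225]);nrm=np.array([d[1],-d[0]])
a=[]
for n in['side','scene']:
    c=cap(n);P=pts(c);im=c['image'].astype(int)
    S=(P[...,:2]-post)@d; T=(P[...,:2]-post)@nrm; Z=P[...,2]
    m=(Z>.158)&(Z<.17)&(S>.1)&(S<.2)&(abs(T)<.03)&(im.sum(2)<200)
    print(n,'collar s,t,z',[np.percentile(q[m],[5,50,95]).round(4).tolist() for q in(S,T,Z)])
    k=(Z>.12)&(S>.11)&(S<.125)&(abs(T)<.012); print('button top z',np.percentile(Z[k],[5,50,90,99]).round(4) if k.any() else 0)
    g=(Z>.145)&(Z<.29)&(S>.24)&(S<.42)&(abs(T)<.06)
    l=g&(im[...,2]>=im[...,0]+5)&(im.sum(2)>300); L=np.stack([S[l],T[l],Z[l]],-1); c0=L.mean(0); v=np.linalg.svd(L-c0,full_matrices=0)[2][2]; print('lens',len(L),c0,v,np.arccos(abs(v[2])))
    b=g&(Z>.2); i=np.argsort(Z[b])[-8:]; print('top pts',np.stack([S[b],T[b],Z[b]],-1)[i].round(4).tolist())
    u,vv=(230,130) if n=='side' else (215,130)
    a.append(cv2.resize(c['image'][vv:vv+120,u:u+100,::-1],(400,480),interpolation=2))
cv2.imwrite('pics/s4.png',np.hstack(a))
```

```text
9.15 [ 0.5107184  -0.07214414  0.28975509] [0.01526369 0.06001216 0.70559001]
side collar s,t,z [[0.1626, 0.1661, 0.1732], [-0.015, 0.0005, 0.0169], [0.1584, 0.1634, 0.1654]]
button top z [0.1523 0.4831 0.5341 0.547 ]
lens 1104 [0.30608715 0.00241377 0.19822656] [-0.88100369 -0.00703142  0.47305714] 1.0780388083514583
top pts [[0.3325, -0.0, 0.2497], [0.3333, -0.0017, 0.2501], [0.332, 0.0088, 0.2502], [0.3318, -0.0049, 0.2503], [0.3329, -0.0065, 0.2505], [0.3341, -0.0034, 0.2505], [0.3338, 0.001, 0.2508], [0.3337, 0.0055, 0.251]]
scene collar s,t,z [[0.1599, 0.1633, 0.1706], [-0.0155, 0.0008, 0.0171], [0.1584, 0.1624, 0.1644]]
button top z [0.1511 0.4936 0.5636 0.5785]
lens 17 [0.3162469  0.00778166 0.21814724] [-0.88313323 -0.0334237   0.46793007] 1.0838491724589316
top pts [[0.3296, 0.0009, 0.2474], [0.3326, 0.0135, 0.2474], [0.3349, 0.0094, 0.2477], [0.3333, 0.0031, 0.2477], [0.3273, 0.0104, 0.248], [0.3301, -0.0041, 0.2487], [0.3311, -0.0061, 0.2489], [0.3326, 0.0001, 0.2489]]
```

View pics/s4.png

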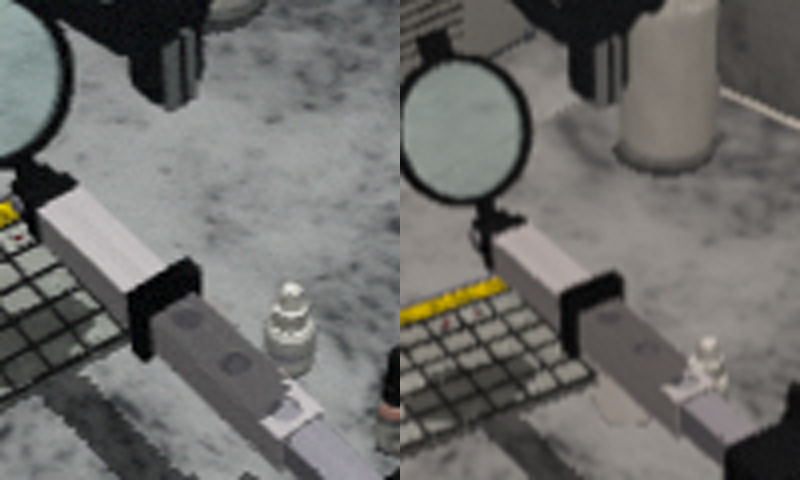

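The tab and lens are clear of the tips. The holes are at (187,317), (235,363) and (288,408); I'll check depth at each for the protruding dome.

Run:
```python
from h import *
c=cap('side');Z=pts(c)[...,2]; g=c['image'].astype(int).sum(2)//3
for u,v in [(289,221),(277,209),(302,232)]:
    print((u,v)); print((Z[v-5:v+5,u-5:u+6]*1000-150).round(0)); 
w=cap('wrist'); P=pts(w)
d=np.array([.1805,.9836]);post=np.array([.4815,-.2225]);nrm=np.array([d[1],-d[0]])
S=(P[...,:2]-post)@d; T=(P[...,:2]-post)@nrm
m=(S>.09)&(S<.16)&(abs(T)<.03); print(m.sum())
```

```text
(289, 221)
[[   2.    4.    3.    1.    1.    2.   -1.    4.    1.    1. -149.]
 [   3.    3.    1.    2.    1.    1.    2.    3.    2.    3.    2.]
 [   4.    2.    1.   -0.   -2.    4.    1.    2.    4.    2.    2.]
 [   3.    4.    0.    7.    6.    7.    6.    7.    1.    0.    2.]
 [   3.   -2.    3.    7.    5.    6.    6.    3.   -1.    1.    3.]
 [   2.    1.    5.    5.    3.    6.    4.    4.    4.    1.    1.]
 [   3.    1.   -0.    3.    2.    4.    3.    2.    3.    3.    3.]
 [   1.    2.    1.    1.    2.    2.    1.    2.    2.    2.    2.]
 [   1.    2.    2.    1.    1.    4.    1.    3.    3.    2.    2.]
 [   1.    3.    4.    3.    4.    2.    2.    2.    4.    3.    3.]]
(277, 209)
[[   8.    6.    3.    4.    3.    3.    2.    3.    1. -146. -148.]
 [   6.    4.    3.    3.    3.    3.    2.    2.    2.    4. -152.]
 [   3.    3.    1.    1.    2.    3.    1.    2.    2.    2.    2.]
 [   3.    4.    4.    1.   -2.    0.    2.    0.    3.    4.    1.]
 [   3.    3.   -0.    1.   -2.   -2.   -1.    1.    2.    0.    1.]
 [   4.    1.   -2.   -1.   -1.    1.    0
[... 310 characters left out ...]
232)
[[   3.    2.    3.    2.    1.    2.    3.    0.    2. -149. -152.]
 [   1.    2.    0.    1.    3.    2.    5.    3.    1.    2. -150.]
 [   3.    4.    1.    0.    1.   -1.    0.    3.    2.    4.    2.]
 [   2.    0.   -1.   -2.    0.    0.    0.    2.    3.    2.    2.]
 [   1.    1.    3.   -1.    0.   -1.    1.   -1.    1.    2.    3.]
 [   1.   -0.   -1.   -1.   nan   -1.   -1.    1.    3.    3.    2.]
 [   1.   -1.   -3.    1.   -0.   -1.    1.   -0.    2.    1.    1.]
 [   1.    2.   -0.    2.   -0.    0.    1.    3.    1.    2.    3.]
 [   1.    1.    2.    2.    3.    3.    3.    1.    2.    2.   -1.]
 [   3.    4.    3.    2.    1.   -0.    3.    2.    3.   -3.    0.]]
4882
```

Dome stands about 4–5 mm above the tube top in the middle hole: snapped. Now go over the boom to the tab's inner side.

Request:
jog_arm(
  deltas=[
    {"fingers": 0, "delta_pos": [0.12, 0, 0], "yaw": 0},
    {"fingers": 0, "delta_pos": [0.24, 0, 0], "yaw": 0},
    {"fingers": 0, "delta_pos": [0.36, 0, 0], "yaw": 0},
    {"fingers": 0, "delta_pos": [0.46, 0, 0], "yaw": 0},
    {"fingers": 0, "delta_pos": [0.493, 0, 0], "yaw": 0},
    {"fingers": 0, "delta_pos": [0.493, 0, 0.08], "yaw": 0},
    {"fingers": 0, "delta_pos": [0.493, 0, 0.14], "yaw": 0},
    {"fingers": 0, "delta_pos": [0.493, 0, 0.15], "yaw": 0},
    {"fingers": 0, "delta_pos": [0.493, 0, 0.15], "yaw": 0},
    {"fingers": 0, "delta_pos": [0.493, 0, 0.15], "yaw": 0},
  ],
)

```text
clock: 10.35
eef_pos: [0.5369, 0.0721, 0.2411]
tool_rot: [0.768, 0.64, 0.0, 0.0]
ft_force: [1.2, 0.6, 1.0]
grip_width: -0.0003
grasp_force: 0.0
```

Run:
```python
from h import *
o=bot.get_obs(); p=o['eef_pos']
d=np.array([.1805,.9836]);post=np.array([.4815,-.2225]);nrm=np.array([d[1],-d[0]])
q=p[:2]-post; s,z=q@d,p[2]; print('s,t,z',s,q@nrm,z,o['ft_force'])
for th in np.arange(1.08,-.05,-.06):
    r=.118; S=.273+r*np.cos(th)-.003*np.sin(th)-.008; Z=.1385+r*np.sin(th)+.003*np.cos(th)
    print(round(th,2),round((S-s)/.3,4),round((z-Z)/.3,4))
a=cap('side')['image'][80:220,190:330,::-1]
b=cap('scene')['image'][100:240,180:320,::-1]
cv2.imwrite('pics/s5.png',np.hstack([cv2.resize(x,(400,400),interpolation=2) for x in(a,b)]))
```

```text
s,t,z 0.29971855252110874 0.001318142453390358 0.24113922518301997 [1.22865777 0.62442229 1.04539569]
1.08 0.0608 -0.0095
1.02 0.0816 0.0017
0.96 0.1017 0.0142
0.9 0.1209 0.0278
0.84 0.1394 0.0426
0.78 0.1569 0.0584
0.72 0.1734 0.0753
0.66 0.1889 0.0931
0.6 0.2033 0.1118
0.54 0.2165 0.1313
0.48 0.2285 0.1516
0.42 0.2393 0.1726
0.36 0.2489 0.1942
0.3 0.2571 0.2163
0.24 0.264 0.2389
0.18 0.2695 0.2619
0.12 0.2736 0.2851
0.06 0.2763 0.3086
-0.0 0.2776 0.3321
```

View pics/s5.png

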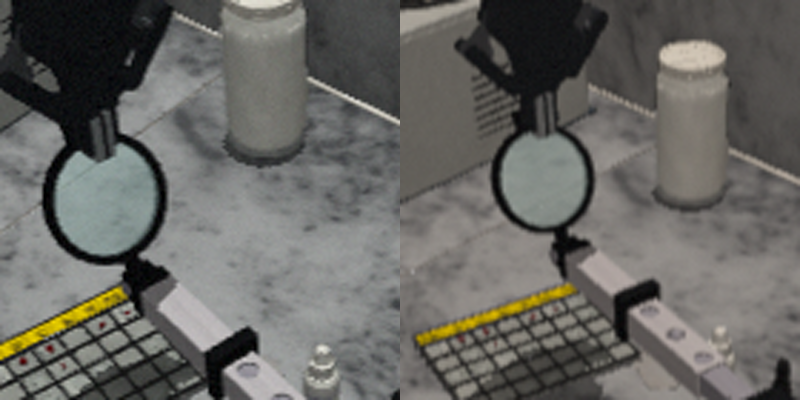

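The tips are on the near side of the tab, at (103,140) left and (545,120) right, centred on it. I'll follow the arc.

Request:
jog_arm(
  deltas=[
    {"fingers": 0, "delta_pos": [0.03, 0, -0.007], "yaw": 0},
    {"fingers": 0, "delta_pos": [0.05, 0, -0.009], "yaw": 0},
    {"fingers": 0, "delta_pos": [0.061, 0, -0.009], "yaw": 0},
    {"fingers": 0, "delta_pos": [0.071, 0, -0.004], "yaw": 0},
    {"fingers": 0, "delta_pos": [0.082, 0, 0.002], "yaw": 0},
    {"fingers": 0, "delta_pos": [0.092, 0, 0.008], "yaw": 0},
    {"fingers": 0, "delta_pos": [0.102, 0, 0.014], "yaw": 0},
  ],
)

```text
clock: 11.15
eef_pos: [0.5423, 0.1027, 0.2362]
tool_rot: [0.768, 0.64, -0.0, 0.0]
ft_force: [-0.4, -0.3, 1.4]
grip_width: -0.0001
grasp_force: 0.4
```

Request:
jog_arm(
  deltas=[
    {"fingers": 0, "delta_pos": [0.009, 0, 0.007], "yaw": 0},
    {"fingers": 0, "delta_pos": [0.019, 0, 0.014], "yaw": 0},
    {"fingers": 0, "delta_pos": [0.028, 0, 0.021], "yaw": 0},
    {"fingers": 0, "delta_pos": [0.038, 0, 0.028], "yaw": 0},
  ],
)

```text
clock: 11.55
eef_pos: [0.5444, 0.1139, 0.2278]
tool_rot: [0.768, 0.64, -0.0, 0.0]
ft_force: [0.0, -0.6, 0.5]
grip_width: 0.0001
grasp_force: 0.4
```

```bash
cat >> h.py <<'E'
d=np.array([.1805,.9836]);post=np.array([.4815,-.2225]);nrm=np.array([d[1],-d[0]])
def lens(n='side'):
    c=cap(n);P=pts(c);im=c['image'].astype(int)
    S=(P[...,:2]-post)@d; T=(P[...,:2]-post)@nrm; Z=P[...,2]
    l=(Z>.128)&(Z<.29)&(S>.275)&(S<.40)&(abs(T)<.06)&(im[...,2]>=im[...,0]+5)&(im.sum(2)>250)
    L=np.stack([S[l],T[l],Z[l]],-1); c0=L.mean(0); v=np.linalg.svd(L-c0,full_matrices=0)[2][2]
    print(n,'lens',len(L),c0.round(4),v.round(3),'angle',np.arccos(abs(v[2])),'ctr angle',np.arctan2(c0[2]-.14,c0[0]-.273))
    o=bot.get_obs(); p=o['eef_pos']; q=p[:2]-post; print('tcp s,t,z',q@d,q@nrm,p[2],o['ft_force'],o['clock'])
    return c
E
python3 -c "from h import *; lens()"
```

```text
side lens 1163 [0.3171 0.0029 0.1902] [-0.762 -0.006  0.648] angle 0.8662319493149127 ctr angle 0.8498880522127171
tcp s,t,z 0.34259127766194236 0.0009365765563612398 0.22734587549007215 [ 0.76174941 -0.54425788 -0.29868702] 11.6
```

The lens is following (0.87 rad). Continue.

Request:
jog_arm(
  deltas=[
    {"fingers": 0, "delta_pos": [0.009, 0, 0.008], "yaw": 0},
    {"fingers": 0, "delta_pos": [0.018, 0, 0.016], "yaw": 0},
    {"fingers": 0, "delta_pos": [0.026, 0, 0.024], "yaw": 0},
    {"fingers": 0, "delta_pos": [0.034, 0, 0.033], "yaw": 0},
    {"fingers": 0, "delta_pos": [0.042, 0, 0.042], "yaw": 0},
    {"fingers": 0, "delta_pos": [0.05, 0, 0.051], "yaw": 0},
    {"fingers": 0, "delta_pos": [0.057, 0, 0.06], "yaw": 0},
    {"fingers": 0, "delta_pos": [0.064, 0, 0.069], "yaw": 0},
    {"fingers": 0, "delta_pos": [0.071, 0, 0.079], "yaw": 0},
    {"fingers": 0, "delta_pos": [0.077, 0, 0.089], "yaw": 0},
    {"fingers": 0, "delta_pos": [0.083, 0, 0.099], "yaw": 0},
    {"fingers": 0, "delta_pos": [0.089, 0, 0.109], "yaw": 0},
  ],
)

```text
clock: 12.8
eef_pos: [0.5492, 0.1402, 0.195]
tool_rot: [0.768, 0.64, 0.0, -0.0]
ft_force: [-0.5, -0.5, 0.9]
grip_width: -0.0004
grasp_force: 0.3
```

Request:
jog_arm(
  deltas=[
    {"fingers": 0, "delta_pos": [0.005, 0, 0.01], "yaw": 0},
    {"fingers": 0, "delta_pos": [0.011, 0, 0.021], "yaw": 0},
    {"fingers": 0, "delta_pos": [0.016, 0, 0.032], "yaw": 0},
    {"fingers": 0, "delta_pos": [0.02, 0, 0.042], "yaw": 0},
    {"fingers": 0, "delta_pos": [0.025, 0, 0.053], "yaw": 0},
    {"fingers": 0, "delta_pos": [0.029, 0, 0.065], "yaw": 0},
    {"fingers": 0, "delta_pos": [0.032, 0, 0.076], "yaw": 0},
    {"fingers": 0, "delta_pos": [0.036, 0, 0.087], "yaw": 0},
  ],
)

```text
clock: 13.6
eef_pos: [0.5512, 0.1508, 0.169]
tool_rot: [0.768, 0.64, 0.0, -0.0]
ft_force: [-0.7, 0.0, 1.8]
grip_width: 0.0
grasp_force: 0.4
```

```bash
python3 -c "
from h import *; lens();c=lens('scene')"
```

```text
side lens 916 [0.3379 0.0035 0.1577] [-0.26  -0.009  0.966] angle 0.26267736788428553 ctr angle 0.2664408924158788
tcp s,t,z 0.3797099539193076 0.0008392012488401696 0.1683180262085982 [0.70777901 1.48946842 0.32491008] 13.65
scene lens 87 [0.3514 0.0099 0.1591] [-0.233  0.022  0.972] angle 0.23670013611762244 ctr angle 0.23870209561647382
tcp s,t,z 0.3795644043609444 0.0008371947162846313 0.16857180558320775 [ 0.63033265 -0.24462294  1.63585028] 13.7
```

Request:
jog_arm(
  deltas=[
    {"fingers": 0, "delta_pos": [0.002, 0, 0.012], "yaw": 0},
    {"fingers": 0, "delta_pos": [0.004, 0, 0.024], "yaw": 0},
    {"fingers": 0, "delta_pos": [0.006, 0, 0.036], "yaw": 0},
    {"fingers": 0, "delta_pos": [0.008, 0, 0.048], "yaw": 0},
    {"fingers": 0, "delta_pos": [0.009, 0, 0.06], "yaw": 0},
    {"fingers": 0, "delta_pos": [0.01, 0, 0.068], "yaw": 0},
    {"fingers": 0, "delta_pos": [0.01, 0, 0.068], "yaw": 0},
  ],
)

```text
clock: 14.4
eef_pos: [0.5514, 0.1534, 0.1482]
tool_rot: [0.768, 0.64, -0.001, -0.0]
ft_force: [0.4, 0.6, 0.4]
grip_width: 0.0001
grasp_force: 0.1
```

Request:
jog_arm(
  deltas=[
    {"fingers": 0, "delta_pos": [0, 0, 0.004], "yaw": 0},
    {"fingers": 0, "delta_pos": [0, 0, 0.004], "yaw": 0},
  ],
)

```text
clock: 14.6
eef_pos: [0.5515, 0.1535, 0.1475]
tool_rot: [0.768, 0.64, -0.0, -0.0]
ft_force: [1.0, -0.2, 0.6]
grip_width: 0.0003
grasp_force: 0.2
```

Request:
jog_arm(
  deltas=[
    {"fingers": 0, "delta_pos": [0, 0, 0.004], "yaw": 0},
    {"fingers": 0, "delta_pos": [0, 0, 0.004], "yaw": 0},
  ],
)

```text
clock: 14.8
eef_pos: [0.5516, 0.1536, 0.1463]
tool_rot: [0.768, 0.64, -0.0, -0.0]
ft_force: [0.9, 0.3, 0.7]
grip_width: 0.0002
grasp_force: 0.3
```

Request:
jog_arm(
  deltas=[
    {"fingers": 0, "delta_pos": [0, 0, 0.004], "yaw": 0},
    {"fingers": 0, "delta_pos": [0, 0, 0.004], "yaw": 0},
  ],
)

```text
clock: 15.0
eef_pos: [0.5516, 0.1536, 0.1451]
tool_rot: [0.768, 0.64, -0.0, -0.0]
ft_force: [-0.3, 0.5, 0.6]
grip_width: -0.0003
grasp_force: 0.3
```

Request:
jog_arm(
  deltas=[
    {"fingers": 0, "delta_pos": [0, 0, 0.004], "yaw": 0},
    {"fingers": 0, "delta_pos": [0, 0, 0.007], "yaw": 0},
    {"fingers": 0, "delta_pos": [0, 0, 0.007], "yaw": 0},
  ],
)

```text
clock: 15.3
eef_pos: [0.5516, 0.1536, 0.1429]
tool_rot: [0.768, 0.64, -0.0, -0.0]
ft_force: [-0.1, -0.4, 1.7]
grip_width: -0.0003
grasp_force: 0.3
```

Request:
jog_arm(
  deltas=[
    {"fingers": 0, "delta_pos": [0, 0, 0.004], "yaw": 0},
    {"fingers": 0, "delta_pos": [0, 0, 0.004], "yaw": 0},
  ],
)

```text
clock: 15.5
eef_pos: [0.5516, 0.1536, 0.1418]
tool_rot: [0.768, 0.64, -0.0, -0.0]
ft_force: [-0.5, -0.3, 1.0]
grip_width: -0.0
grasp_force: 0.4
```

```bash
python3 -c "
from h import *; lens()"
```

```text
side lens 713 [0.3402 0.0039 0.1417] [0.005 0.002 1.   ] angle 0.005345958742540353 ctr angle 0.024848714368060975
tcp s,t,z 0.3826047120149576 0.0011315068559006748 0.14184941248132293 [-0.15605319 -0.36326424  0.73253986] 15.55
```

Request:
jog_arm(
  deltas=[
    {"fingers": 0, "delta_pos": [0, 0, 0.003], "yaw": 0},
    {"fingers": 0, "delta_pos": [0, 0, 0.003], "yaw": 0},
  ],
)

```text
clock: 15.75
eef_pos: [0.5517, 0.1536, 0.1411]
tool_rot: [0.768, 0.64, 0.0, 0.0]
ft_force: [-0.3, 0.5, 1.1]
grip_width: 0.0004
grasp_force: 0.8
```

Request:
jog_arm(
  deltas=[
    {"fingers": 0, "delta_pos": [0, 0, 0.003], "yaw": 0},
    {"fingers": 0, "delta_pos": [0, 0, 0.003], "yaw": 0},
  ],
)

```text
clock: 15.95
eef_pos: [0.5518, 0.1536, 0.1403]
tool_rot: [0.768, 0.64, 0.0, 0.0]
ft_force: [-1.1, -0.5, 2.1]
grip_width: 0.0002
grasp_force: 1.3
```

Request:
jog_arm(
  deltas=[
    {"fingers": 0, "delta_pos": [0, 0, 0.003], "yaw": 0},
    {"fingers": 0, "delta_pos": [0, 0, 0.003], "yaw": 0},
  ],
)

```text
clock: 16.15
eef_pos: [0.5518, 0.1536, 0.1395]
tool_rot: [0.768, 0.64, 0.0, 0.0]
ft_force: [-0.6, 0.9, 4.0]
grip_width: 0.0001
grasp_force: 1.8
```

Request:
jog_arm(
  deltas=[
    {"fingers": 0, "delta_pos": [0, 0, 0.003], "yaw": 0},
    {"fingers": 0, "delta_pos": [0, 0, 0.003], "yaw": 0},
  ],
)

```text
clock: 16.35
eef_pos: [0.5518, 0.1536, 0.1386]
tool_rot: [0.768, 0.64, 0.0, 0.0]
ft_force: [0.1, -0.3, 5.2]
grip_width: 0.0001
grasp_force: 2.3
```

Request:
jog_arm(
  deltas=[
    {"fingers": 0, "delta_pos": [0, 0, 0.003], "yaw": 0},
    {"fingers": 0, "delta_pos": [0, 0, 0.003], "yaw": 0},
  ],
)

```text
clock: 16.55
eef_pos: [0.5519, 0.1536, 0.1377]
tool_rot: [0.768, 0.64, 0.0, 0.0]
ft_force: [-0.9, -0.2, 4.7]
grip_width: -0.0002
grasp_force: 2.8
```

Request:
jog_arm(
  deltas=[
    {"fingers": 0, "delta_pos": [0, 0, -0.01], "yaw": 0},
    {"fingers": 0, "delta_pos": [0, 0, -0.04], "yaw": 0},
    {"fingers": 0, "delta_pos": [0, 0, -0.15], "yaw": 0},
    {"fingers": 0, "delta_pos": [0, 0, -0.3], "yaw": 0},
    {"fingers": 0, "delta_pos": [-0.2, 0, -0.45], "yaw": 0},
    {"fingers": 0, "delta_pos": [-0.2, 0, -0.45], "yaw": 0},
    {"fingers": 0, "delta_pos": [-0.2, 0, -0.45], "yaw": 0},
  ],
)

```text
clock: 17.25
eef_pos: [0.5416, 0.0926, 0.2757]
tool_rot: [0.769, 0.639, 0.002, 0.002]
ft_force: [0.2, 0.5, -0.1]
grip_width: 0.0002
grasp_force: 0.0
```

Run:
```python
from h import *
c=lens(); Z=pts(c)[...,2]; print((Z[216:226,284:295]*1000-150).round(0))
e=lens('scene')
o=cv2.imread('pics/side.png')
a=[x[120:290,170:370] for x in (o,c['image'][:,:,::-1])]
cv2.imwrite('pics/s6.png',np.hstack([cv2.resize(x,(400,340),interpolation=2) for x in a]))
```

```text
side lens 708 [0.3407 0.0038 0.1419] [-0.019 -0.012 -1.   ] angle 0.02274793410063523 ctr angle 0.02798580836558543
tcp s,t,z 0.32179585140903666 0.001624784304860228 0.27371299785655057 [ 0.70022653 -0.27809245 -0.64602587] 17.3
[[   1.    1.    2.    3.    3.    3.    2.    3.   nan    2. -148.]
 [   1.    3.    3.    1.    4.    2.    1.    1.    3.    2.    3.]
 [   2.    1.    3.    0.   -1.    5.    0.    3.    4.    1.    1.]
 [   4.    1.   -2.    3.    6.    6.    4.    4.    2.   -1.    5.]
 [   3.    0.    1.    5.    5.    5.    4.    6.   -0.    1.    1.]
 [   3.    0.    3.    5.    3.    5.    4.    4.    2.    1.    3.]
 [   3.    2.   -0.    3.    4.    3.    3.    2.    2.    2.    2.]
 [   2.    1.    1.    1.    2.    1.   nan    4.    1.    2.    1.]
 [   3.    3.    2.    2.    3.    1.    2.    3.    1.    1.    2.]
 [   1.    2.    3.    1.    2.    1.    3.    4.    3.    3.    1.]]
scene lens 72 [0.3545 0.0177 0.1397] [0.027 0.02  0.999] angle 0.033909491038861116 ctr angle -0.0042781801951544155
tcp s,t,z 0.3223921860245742 0.0010466679425625274 0.2722459993505061 [0.39736006 0.06016946 0.01035297] 17.35
```

View pics/s6.png

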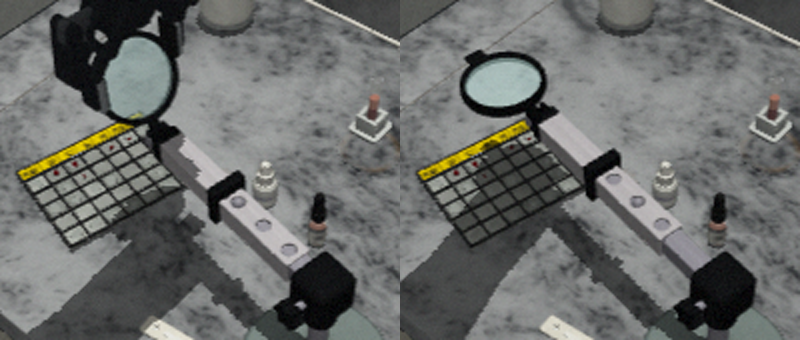

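The picture shows the lens level over its place, (505,82) on the right. The tube is out and the button dome is up at (637,201). Plate, bottles and cassette are where they were.

```bash
python3 -c "
from workcell import bot; print(bot.job_done())"
```

```text
the job is handed in; nothing more can be done
None
```

The job is handed in (no verdict was returned): the button has sprung up 4–5 mm in the next hole, the lens reads level to within about 0.03 rad, the highest force in the end-of-call readings was about 12 N, and the plate, bottles and cassette look unmoved.

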